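Slide the locked microscope carriage in to its stop

ROBOT

A 7-joint arm with a two-finger parallel gripper is mounted at the origin on the work surface. World frame = base frame: x ahead of the robot, y to its left, z up, the work surface at z = 0. Lengths are in m, angles in rad, forces in N, time in s.
With the tool pointing down it reaches from about 0.425 to 0.95 m from the base axis. Payload 4.7 kg.
Tool frame: the origin (TCP) lies between the finger pads; the fingertips stand 22 mm ahead of it and the grasp point (between the pads) lies 3 mm ahead of it; z points along the fingers, y is the line along which they close (so a half turn about z gives the same grasp; the last joint's range is limited). The gripper opens to 85 mm and grips with 20 to 120 N. Pads are 22 mm wide; open, the fingers measure 114 mm over their backs; the gripper's body (76 mm by 85 mm) begins 54 mm behind the grasp point. The pads swing forward as they close: fully open they stand 13 mm farther back than shut.
Start: joints at [1.134, 0.469, -0.049, 1.532, 0.024, 1.141, -0.082], TCP at [0.268, -0.62, 0.253] pointing down, gripper open.
Joint ranges: [-2.59, 2.59], [-0.33, 1.99], [-1.39, 1.29], [0.1, 2.45], [-1.04, 4.18], [0.21, 1.99], [-2.66, 2.66]. Speed limits (rad/s): [2.57, 2.57, 3.14, 3.14, 3.14, 3.14, 3.14].

INTERFACE

Orientations are given as a unit quaternion [x, y, z, w].
In Python, from cell import * gives the robot as it stands.
- The arm moves only by the tool step_arm, never from a script. Its argument "commands" is a list of rows, each an object with "angular": the turn, a rotation vector about the tool's x, y, z in degrees, a list of three; "offset": the shift along the tool's x, y, z in cm, a list of three; "fingers": the finger opening in cm, from 0 to 8.54. In form: [{"angular": [rx, ry, rz], "offset": [dx, dy, dz], "fingers": fingers}, ...]. A call has 1 to 5 rows; each row is the pose to reach, as a shift and turn from the pose commanded when the call began, along the tool's axes at that moment; what a row does not reach only later rows make up. A row lasts 1/8 s, in which the tool goes at most 62.5 mm and 10.7 degrees, less where a joint would pass 70% of its speed; a pose out of reach is approached as far as the arm can. A call with a gripper value outside its range is refused whole. The fingers move at their own pace and stop on an object; "force" is the grip in N (left out, the last holds). Time passes only in rows, so rows that repeat a pose let the fingers close. It gives the time, the measured TCP pose, the force, the opening and the grip force at its end, in the units of the state.
- read_state(): the state, without advancing time (a new reading comes with each control period).
- capture(name): name is "scene" or "top" or "wrist"; returns the picture (480x640x3 uint8, red, green, blue); there is no depth.
- camera_model(name): a dict with "fx", "fy", "cx", "cy" (pixels), "view" (4x4, takes a point from world to camera coordinates). Camera axes: x right, y down, z forward; pixel columns grow to the right and rows downward; lengths in m; the calibration is good to about 2 mm. A picture is of the moment at which its call begins: read the wrist's pose just before it. camera_model takes no time and is no camera call; for the wrist camera it gives the pose at the moment of the call.
- sign_off(): hands the job in; it is judged then, once.
The state is a dict: "t": time; "qpos": joint angles; "joint_vel": joint speeds; "joint_efforts": joint torques, N m; "tcp_pos": TCP position; "eef_rot": TCP orientation; "wrist_force": force on the tool from outside, world axes, zero at the start; "torque": the same for the moment, N m; "opening": finger opening in m; "finger_force": force on a finger pad.
Only numpy, scipy, OpenCV 4.12 (cv2) and the standard library are available. Lean on these libraries where they do the work, as an engineer would, in place of code of your own. Each camera call takes 0.05 s, during which the arm holds its last target. There are 200 camera calls.

TASK

The mounted sample sits on the microscope's locked slide-in carriage. With closed fingertips press the red lock button on the carriage and, keeping it pressed, push the carriage in under the objective until it meets its end stop; then let the button come up so that the carriage is locked there, and move the fingers clear. Do not grasp or lift anything, do not touch the sample, keep it seated in its brass ring, and leave the other things on the table where they are.

Things in the scene. Friction and masses are not known exactly. Their poses are not given: they have to be found in the camera images.
- microscope: cream microscope, white camera on top, 465 high, fixed to the table, foot 500 x 170. Origin on the table under the stage, z up; its +x axis is the level way the carriage slides in, towards the column (front at x = 180). Head and objectives overhang from x = 22 on, 150 and more above the table. Black stage bed x = -275 to 125, 110 wide, its steel rails' top 85 above the table.
- carriage (a joint): how far the grey carriage (plate 250 x 90 x 12, top 97 above the table) has been slid in since the start, m; 0 at the start, and it cannot go farther out. The way to the end stop, an aluminium block on the bed before the column, is 75 to 110. Unlocked it slides with about 1.5 N of friction plus 6 N per m/s; locked, it rattles 1 to 2 at most.
- release (a joint): how far the red lock button is pressed, m: 0 up, 0.008 fully down. A spring raises it: about 3 N starts it moving, 5 N holds it fully down. It must be down by 5 mm or more for the lock to let go; the lock catches at the start place (small aluminium clamps on the bed's sides) and again at the end stop, where the button comes up only if the carriage is fully in.
- release_top (a point): centre of the flat top of the red lock button on the carriage, a pad 40 along the slide x 36 across; 109 above the table when up, 101 fully down. Its x axis is the sliding-in way. Dark steel ridges of the carriage (60 across, 8 thick) stand 25 before and behind it, 50 clear between, tops 6 above the raised button; fingers on the button may push against them.
- nest (a point): centre of the floor of the brass ring on the carriage (inner diameter 36, wall 6 high), 160 from the button along the sliding-in direction, 97 above the table. With the carriage at its end stop it lies under the objective, at x = +60 in the microscope's frame (at the start x = -50 to -15, y = 0).
- sample_mid (a point): centre of the loose sample, a green resin disc 32 in diameter and 18 high with a polished steel spot on top, lying in the brass ring; its z axis is up. Not to be touched.
- spare_a: bystander: black resin sample disc 32 in diameter, 18 high, on the table; origin under its centre
- spare_b: bystander: blue resin sample disc 32 in diameter, 18 high, on the table; origin under its centre
- oil: bystander: small amber dropper bottle, diameter 30, 70 high; origin under its centre
- objective: bystander: spare objective, dark steel, diameter 28, 46 high, standing; origin under its centre
- slidebox: bystander: yellow box for glass slides, 85 x 35 x 30; origin under its centre
- beaker: bystander: empty glass beaker, diameter 60, 75 high; origin under its centre
- screwdriver: bystander: screwdriver 140 long, lying on the table
Things that resemble listed ones, but are neither listed nor needed, are in the scene too. There is more than one size of the part that bears sample_mid; the job needs the smaller.

How it is judged:
By the outcome, as a careful person would: the job done as asked, in the order asked, and still so for the second after the job is handed in, with the robot touching nothing.
It also fails if it takes over 32 s, if anything falls off the work surface, if the arm or the gripper's body presses on something with over 40 N, if the wrist force passes 120 N, or if a joint passes its speed limit or range.

## Working session

There is one attempt and no reset: what is moved stays moved. The work goes in short steps, Python scripts to look and compute and a tool call to move; the robot and the scene stay as the last step left them, time stands still between calls to the robot, and variables do not carry over. Pictures are saved under pics/ and viewed, at most 10 in all, crops included, and the job is handed in when it is done.

Besides the shell and the picture viewer there is one more tool, called after "Call:" as name([rows], argument=value, ...), one row to a line, values as JSON. step_arm: Moves the arm, as the interface text tells. Its arguments: {"type":"object","properties":{"commands":{"type":"array","items":{"type":"object","properties":{"angular":{"type":"array","items":{"type":"number"}},"offset":{"type":"array","items":{"type":"number"}},"fingers":{"type":"number"}}}},"force":{"type":"number"}},"required":["commands"]}

```bash
mkdir -p pics; python3 - <<'E'
from cell import *
import cv2,json,numpy as np
s=read_state();print(s['t'],s['tcp_pos'],s['eef_rot'],s['opening'],s['wrist_force'])
for n in("scene","top"):
    im=capture(n);cv2.imwrite(f"pics/{n}0.png",im[...,::-1]);m=camera_model(n)
    np.save(f"pics/{n}0.npy",im)
    print(n,m['fx'],m['cx'],m['cy'],np.round(m['view'],3).tolist())
E
```

```text
0.0 [ 0.26749167 -0.61917031  0.25223743] [ 9.79280636e-01  2.02505531e-01 -2.33591035e-04 -9.44253998e-04] 0.08568932058334906 [ 0.33062636 -1.03299502  0.06726707]
scene 550.466902712163 317.7986154329403 237.89021832283046 [[0.563, 0.826, 0.004, -0.343], [0.669, -0.454, -0.589, -0.319], [-0.485, 0.334, -0.808, 1.37], [0.0, 0.0, 0.0, 1.0]]
top 526.6790300951926 315.27562079900724 237.97142278809318 [[0.037, -0.999, 0.006, 0.009], [-0.979, -0.037, -0.202, 0.578], [0.202, 0.002, -0.979, 0.811], [0.0, 0.0, 0.0, 1.0]]
```

View pics/scene0.png

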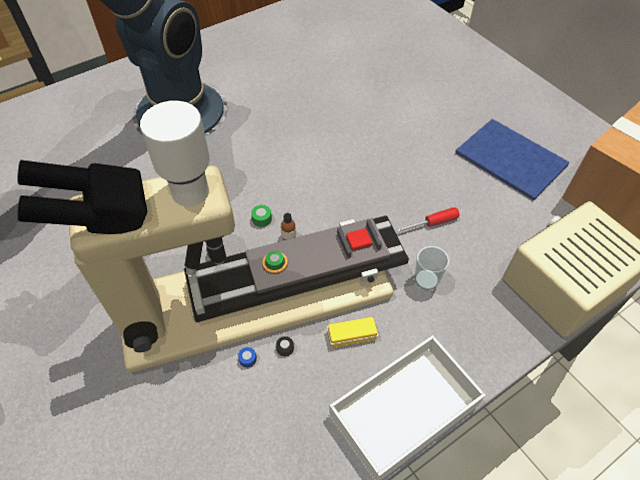

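View pics/top0.png

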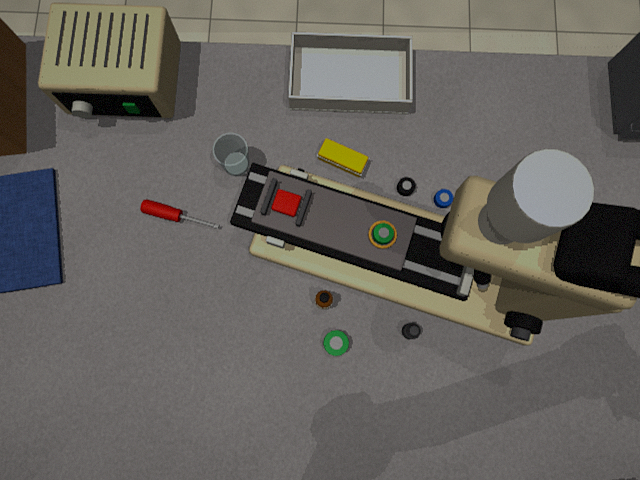

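The scene view shows the red button at about (360,239) and the sample in its ring at (275,260). In the top view they are at (287,203) and (383,234). The larger look-alike disc lies on the table, and the screwdriver handle is red as well, so the masks have to leave both out.

```bash
cat > h.py <<'E'
import numpy as np,cv2
from cell import *
def mask(im,c):
    h=cv2.cvtColor(im,cv2.COLOR_RGB2HSV)
    if c=='red': return cv2.inRange(h,(0,170,70),(6,255,255))|cv2.inRange(h,(174,170,70),(180,255,255))
    return cv2.inRange(h,(50,120,50),(80,255,255))
def blob(im,c,near):
    ct=cv2.findContours(mask(im,c),cv2.RETR_EXTERNAL,cv2.CHAIN_APPROX_NONE)[0]
    ct=[k for k in ct if cv2.contourArea(k)>40]
    def cen(k):
        m=cv2.moments(k);return np.array([m['m10']/m['m00'],m['m01']/m['m00']])
    k=min(ct,key=lambda k:np.linalg.norm(cen(k)-near));return cen(k),k
def P(m): return np.array([[m['fx'],0,m['cx']],[0,m['fy'],m['cy']],[0,0,1]])@np.array(m['view'])[:3]
def tri(ma,a,mb,b):
    X=cv2.triangulatePoints(P(ma),P(mb),np.float64(a).reshape(2,1),np.float64(b).reshape(2,1)).ravel();return X[:3]/X[3]
def plane(m,p,z):
    V=np.array(m['view']);R,t=V[:3,:3],V[:3,3];o=-R.T@t
    d=R.T@np.array([(p[0]-m['cx'])/m['fx'],(p[1]-m['cy'])/m['fy'],1]);return o+d*(z-o[2])/d[2]
E
python3 - <<'E'
from h import *
ms,mt=camera_model('scene'),camera_model('top');S,T=np.load('pics/scene0.npy'),np.load('pics/top0.npy')
out={}
for c,a,b in(('red',(360,239),(287,203)),('green',(275,260),(383,234))):
    pa,ka=blob(S,c,a);pb,kb=blob(T,c,b);z=.109 if c=='red' else .115
    X=tri(ms,pa,mt,pb);out[c]=X
    print(c,pa,pb,cv2.contourArea(ka),cv2.boundingRect(kb),cv2.minAreaRect(kb),np.round(X,4),np.round(plane(ms,pa,z),4),np.round(plane(mt,pb,z),4))
d=out['green']-out['red'];print(np.linalg.norm(d[:2]),np.degrees(np.arctan2(d[1],d[0])))
s=read_state();from scipy.spatial.transform import Rotation as R
print(R.from_quat(s['eef_rot']).as_matrix().round(4))
E
```

```text
red [358.60810811 238.84334334] [285.74496201 202.46712917] 333.0 (271, 189, 30, 28) ((285.6999816894531, 202.40000915527344), (24.981992721557617, 21.819713592529297), 18.434947967529297) [0.6243 0.0796 0.1034] [0.6274 0.077  0.109 ] [0.6227 0.0791 0.109 ]
green [274.36912281 259.98035088] [382.99259259 232.8011396 ] 237.5 (373, 223, 21, 20) ((383.2500305175781, 232.75003051757812), (19.798988342285156, 19.091880798339844), 45.0) [ 0.58   -0.0745  0.1081] [ 0.5844 -0.0762  0.115 ] [ 0.5783 -0.074   0.115 ]
0.1603543409533611 -106.04190254546764
[[ 9.180e-01  3.966e-01 -8.000e-04]
 [ 3.966e-01 -9.180e-01  1.600e-03]
 [-1.000e-04 -1.800e-03 -1.000e+00]]
```

The two points triangulate to 160.4 mm apart, against a stated 160. The heights also fit, and the slide heading is -106°. I'll go up first, then over the microscope on the base side.

Call:
step_arm([
  {"offset": [0, 0, -6], "angular": [0, 0, 0], "fingers": 0},
  {"offset": [0, 0, -12], "angular": [0, 0, 0], "fingers": 0},
  {"offset": [0, 0, -18], "angular": [0, 0, 0], "fingers": 0},
  {"offset": [0, 0, -24.5], "angular": [0, 0, 0], "fingers": 0},
  {"offset": [0, 0, -31], "angular": [0, 0, 0], "fingers": 0},
])

```text
t: 0.72
tcp_pos: [0.2674, -0.6192, 0.5601]
eef_rot: [0.979, 0.202, -0.0, -0.0]
wrist_force: [0.7, -2.0, 0.7]
opening: 0.0004
finger_force: 0.0
```

Call:
step_arm([
  {"offset": [4.3, -4.4, 0], "angular": [0, 0, 0], "fingers": 0},
  {"offset": [8.6, -8.8, 0], "angular": [0, 0, 0], "fingers": 0},
  {"offset": [12.9, -13.2, 0], "angular": [0, 0, 0], "fingers": 0},
  {"offset": [17.2, -17.6, 0], "angular": [0, 0, 0], "fingers": 0},
  {"offset": [21.5, -22, 0], "angular": [0, 0, 0], "fingers": 0},
])

```text
t: 1.35
tcp_pos: [0.3782, -0.3302, 0.558]
eef_rot: [0.979, 0.203, -0.0, -0.0]
wrist_force: [1.3, 0.9, -0.0]
opening: 0.0001
finger_force: 0.0
```

Call:
step_arm([
  {"offset": [5, -3.6, 0], "angular": [0, 0, -10], "fingers": 0},
  {"offset": [10, -7.2, 0], "angular": [0, 0, -20], "fingers": 0},
  {"offset": [15, -10.8, 0], "angular": [0, 0, -30], "fingers": 0},
  {"offset": [20, -14.4, 0], "angular": [0, 0, -40], "fingers": 0},
  {"offset": [25, -18, 0], "angular": [0, 0, -50.6], "fingers": 0},
])

```text
t: 1.98
tcp_pos: [0.5365, -0.0664, 0.5581]
eef_rot: [0.797, 0.604, -0.0, 0.0]
wrist_force: [0.7, -0.1, -0.1]
opening: -0.0005
finger_force: 0.0
```

```bash
cat >> h.py <<'E'
from scipy.spatial.transform import Rotation as Ro
def go(p,yaw=None):
    s=read_state();r=Ro.from_quat(s['eef_rot']).as_matrix()
    print(s['t'],np.round(s['tcp_pos'],4),'offset cm',np.round(100*r.T@(np.array(p)-s['tcp_pos']),2),'yaw',np.degrees(np.arctan2(r[1,0],r[0,0])),np.round(r[:,2],4),np.round(s['wrist_force'],2),np.round(s['qpos'],2))
E
python3 -c "
from h import *
go([.6245,.079,.25])"
```

```text
1.975 [ 0.5365 -0.0664  0.5581] offset cm [16.4   4.54 30.8 ] yaw 74.2784575612843 [-2.e-04 -4.e-04 -1.e+00] [ 0.7  -0.06 -0.11] [ 0.46  0.17 -0.51  1.29  0.08  1.7  -0.31]
```

Call:
step_arm([
  {"offset": [5.5, 1.5, 2], "angular": [0, 0, 0], "fingers": 0},
  {"offset": [11, 3, 4], "angular": [0, 0, 0], "fingers": 0},
  {"offset": [16.4, 4.5, 7], "angular": [0, 0, 0], "fingers": 0},
  {"offset": [16.4, 4.5, 13], "angular": [0, 0, 0], "fingers": 0},
  {"offset": [16.4, 4.5, 19], "angular": [0, 0, 0], "fingers": 0},
])

```text
t: 2.6
tcp_pos: [0.6244, 0.0782, 0.3659]
eef_rot: [0.798, 0.602, -0.0, -0.0]
wrist_force: [1.0, -0.6, -1.2]
opening: -0.0001
finger_force: 0.0
```

Call:
step_arm([
  {"offset": [0, 0, 6], "angular": [0, 0, 0], "fingers": 0},
  {"offset": [0, 0, 10], "angular": [0, 0, 0], "fingers": 0},
  {"offset": [0, 0, 10], "angular": [0, 0, 0], "fingers": 0},
])

```text
t: 2.98
tcp_pos: [0.6225, 0.0762, 0.2646]
eef_rot: [0.799, 0.602, -0.004, -0.002]
wrist_force: [0.0, 1.3, 1.3]
opening: 0.0002
finger_force: 0.0
```

```bash
python3 - <<'E'
from h import *
go([.6245,.079,.25])
m=camera_model('wrist');im=capture('wrist');cv2.imwrite('pics/w1.png',im[...,::-1])
V=np.array(m['view']);print(-V[:3,:3].T@V[:3,3])
for c,X in(('red',[.6245,.079,.109]),('green',[.58,-.0745,.115])):
    q=P(m)@np.r_[X,1];q=q[:2]/q[2];print(c,'expected px',q)
    try:
        p,k=blob(im,c,q);print(p,cv2.boundingRect(k),plane(m,p,X[2]))
    except Exception as e: print(e)
E
```

```text
2.975 [0.6225 0.0762 0.2646] offset cm [0.33 0.13 1.46] yaw 73.96458226605746 [-0.0079 -0.0014 -1.    ] [0.04 1.33 1.35] [ 0.21  0.44 -0.56  1.61  0.25  1.17 -0.68]
[0.64335704 0.15236662 0.38394209]
red expected px [325.6218385  221.75501107]
[320.19271445 218.21535448] (298, 194, 46, 50) [0.62126568 0.08285195 0.109     ]
green expected px [324.62956191 397.33286726]
[320.18730159 406.37777778] (314, 403, 13, 7) [ 0.57345737 -0.08295002  0.115     ]
```

View pics/w1.png

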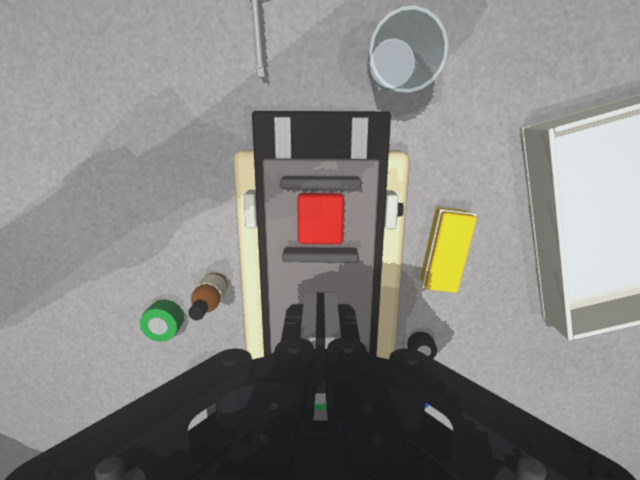

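The wrist view shows the button at (320,218), with ridges at rows 184 and 254. The bed is upright in the image, so the yaw is right. Next I descend to just above the ridge tops.

Call:
step_arm([
  {"offset": [0, 0, 5], "angular": [0, 0, 0], "fingers": 0},
  {"offset": [0, 0, 9], "angular": [0, 0, 0], "fingers": 0},
  {"offset": [0, 0, 11], "angular": [0, 0, 0], "fingers": 0},
  {"offset": [0, 0, 11], "angular": [0, 0, 0], "fingers": 0},
  {"offset": [0, 0, 11], "angular": [0, 0, 0], "fingers": 0},
])

```text
t: 3.65
tcp_pos: [0.6261, 0.0777, 0.1607]
eef_rot: [0.799, 0.602, 0.002, 0.001]
wrist_force: [0.4, 0.0, 0.4]
opening: -0.0
finger_force: 0.0
```

```bash
python3 - <<'E'
from h import *
go([.623,.081,.131])
m=camera_model('wrist');im=capture('wrist');cv2.imwrite('pics/w2.png',im[...,::-1])
p,k=blob(im,'red',(320,150));print(p,cv2.boundingRect(k),plane(m,p,.109))
x=P(m)@np.r_[np.array(read_state()['tcp_pos'])-[0,0,.022],1];print(x[:2]/x[2])
E
```

```text
3.65 [0.6261 0.0777 0.1607] offset cm [ 0.23 -0.4   2.97] yaw 73.96171334887146 [ 4.1e-03  7.0e-04 -1.0e+00] [0.42 0.02 0.41] [ 0.19  0.54 -0.53  1.72  0.32  0.97 -0.74]
[310.31673891 268.1969453 ] (277, 238, 70, 74) [0.62192384 0.08733042 0.109     ]
[324.32459095 312.11210502]
```

View pics/w2.png

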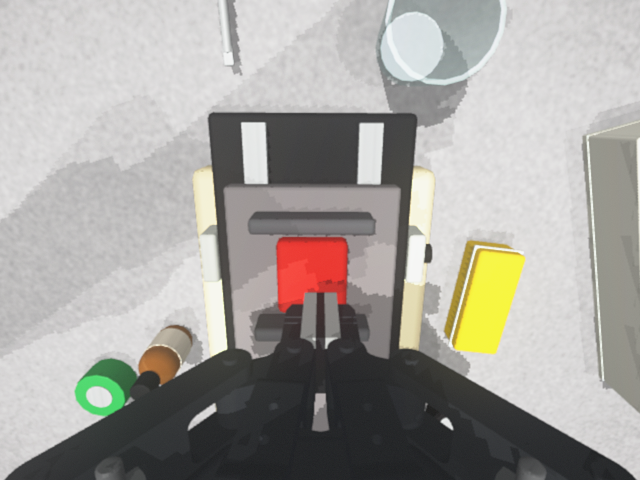

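The button spans columns 277 to 347 and the fingers are about 4 mm to its right. I'll correct sideways and then press.

Call:
step_arm([
  {"offset": [0.2, -0.4, 1], "angular": [0, 0, 0], "fingers": 0},
  {"offset": [0.2, -0.4, 2], "angular": [0, 0, 0], "fingers": 0},
  {"offset": [0.2, -0.4, 2.5], "angular": [0, 0, 0], "fingers": 0},
  {"offset": [0.2, -0.4, 3.0], "angular": [0, 0, 0], "fingers": 0},
  {"offset": [0.2, -0.4, 3.0], "angular": [0, 0, 0], "fingers": 0},
])

```text
t: 4.32
tcp_pos: [0.6209, 0.08, 0.1282]
eef_rot: [0.799, 0.602, -0.001, -0.0]
wrist_force: [-2.4, -0.8, 2.9]
opening: 0.0002
finger_force: 1.8
```

Call:
step_arm([
  {"offset": [0, 0, 0.3], "angular": [0, 0, 0], "fingers": 0},
  {"offset": [0, 0, 0.6], "angular": [0, 0, 0], "fingers": 0},
  {"offset": [0, 0, 0.8], "angular": [0, 0, 0], "fingers": 0},
  {"offset": [0, 0, 0.8], "angular": [0, 0, 0], "fingers": 0},
])

```text
t: 4.82
tcp_pos: [0.6213, 0.0802, 0.1229]
eef_rot: [0.799, 0.601, -0.0, 0.001]
wrist_force: [-7.9, -2.5, 18.9]
opening: -0.0002
finger_force: 9.1
```

Call:
step_arm([
  {"offset": [0, 0, -0.05], "angular": [0, 0, 0], "fingers": 0},
  {"offset": [-0.4, 0, -0.05], "angular": [0, 0, 0], "fingers": 0},
  {"offset": [-0.9, 0, -0.05], "angular": [0, 0, 0], "fingers": 0},
  {"offset": [-1.4, 0, -0.05], "angular": [0, 0, 0], "fingers": 0},
  {"offset": [-2.0, 0, -0.05], "angular": [0, 0, 0], "fingers": 0},
])

```text
t: 5.45
tcp_pos: [0.6165, 0.064, 0.123]
eef_rot: [0.798, 0.602, 0.002, -0.0]
wrist_force: [-4.6, 3.2, 12.4]
opening: -0.0003
finger_force: 6.2
```

```bash
python3 - <<'E'
from h import *
go([.6213,.0802,.1229])
T=capture('top');m=camera_model('top');cv2.imwrite('pics/t2.png',cv2.resize(T[120:320,200:500,::-1],None,fx=2,fy=2))
p,k=blob(T,'green',(383,234));X=plane(m,p,.115);print(p,X,(np.array([.5783,-.074])-X[:2])@[.276,.961])
E
```

```text
5.45 [0.6165 0.064  0.123 ] offset cm [1.69 0.02 0.02] yaw 74.06144140643228 [ 0.0032  0.0036 -1.    ] [-4.56  3.16 12.4 ] [ 0.2   0.57 -0.51  1.77  0.34  0.89 -0.74]
[335.69519682 342.6117732 ] [ 0.4088865  -0.00564366  0.115     ] -0.018932317543557876
```

View pics/t2.png

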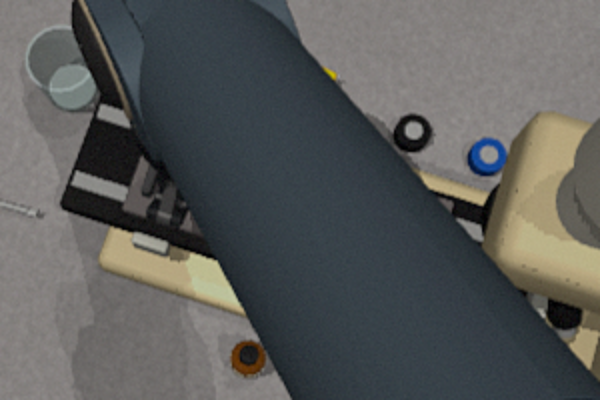

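The arm hides the sample in the top view, and the forearm looks close to the head. I'll check both in the scene view.

```bash
python3 - <<'E'
from h import *
T=capture('scene');m=camera_model('scene');cv2.imwrite('pics/s2.png',T[...,::-1])
p,k=blob(T,'green',(265,262));X=plane(m,p,.115);print(p,X,(np.array([.5844,-.0762])-X[:2])@[.276,.961])
E
```

```text
[264.48336872 262.70629866] [ 0.5795414  -0.09360123  0.115     ] 0.01806355392356884
```

View pics/s2.png

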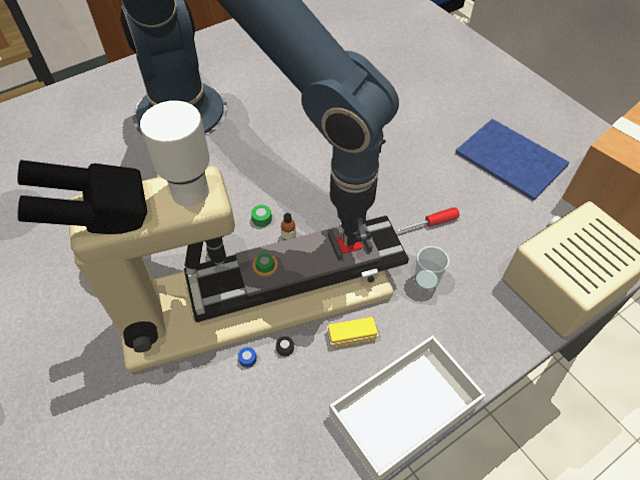

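The sample has moved 18 mm and is still seated, so the lock is open and the fingers carry the carriage. The forearm passes well above the head. I'll keep pushing.

Call:
step_arm([
  {"offset": [-0.6, 0, 0], "angular": [0, 0, 0], "fingers": 0},
  {"offset": [-1.2, 0, 0], "angular": [0, 0, 0], "fingers": 0},
  {"offset": [-1.8, 0, 0], "angular": [0, 0, 0], "fingers": 0},
  {"offset": [-2.4, 0, 0], "angular": [0, 0, 0], "fingers": 0},
  {"offset": [-3.0, 0, 0], "angular": [0, 0, 0], "fingers": 0},
])

```text
t: 6.18
tcp_pos: [0.608, 0.035, 0.123]
eef_rot: [0.798, 0.602, 0.002, -0.0]
wrist_force: [-5.2, 3.6, 13.3]
opening: 0.0
finger_force: 6.6
```

Call:
step_arm([
  {"offset": [-0.5, 0, 0], "angular": [0, 0, 0], "fingers": 0},
  {"offset": [-1.0, 0, 0], "angular": [0, 0, 0], "fingers": 0},
  {"offset": [-1.5, 0, 0], "angular": [0, 0, 0], "fingers": 0},
  {"offset": [-2.0, 0, 0], "angular": [0, 0, 0], "fingers": 0},
])

```text
t: 6.68
tcp_pos: [0.6024, 0.0157, 0.123]
eef_rot: [0.798, 0.602, 0.002, -0.0]
wrist_force: [-5.2, 2.7, 14.1]
opening: 0.0002
finger_force: 7.0
```

Call:
step_arm([
  {"offset": [-0.4, 0, 0], "angular": [0, 0, 0], "fingers": 0},
  {"offset": [-0.8, 0, 0], "angular": [0, 0, 0], "fingers": 0},
  {"offset": [-1.2, 0, 0], "angular": [0, 0, 0], "fingers": 0},
])

```text
t: 7.05
tcp_pos: [0.599, 0.0041, 0.123]
eef_rot: [0.798, 0.602, 0.002, -0.0]
wrist_force: [-6.0, 3.1, 14.0]
opening: -0.0003
finger_force: 7.2
```

Call:
step_arm([
  {"offset": [-0.3, 0, 0], "angular": [0, 0, 0], "fingers": 0},
  {"offset": [-0.6, 0, 0], "angular": [0, 0, 0], "fingers": 0},
  {"offset": [-0.9, 0, 0], "angular": [0, 0, 0], "fingers": 0},
])

```text
t: 7.42
tcp_pos: [0.5965, -0.0046, 0.123]
eef_rot: [0.798, 0.602, 0.001, -0.0]
wrist_force: [-5.7, 3.1, 15.5]
opening: -0.0001
finger_force: 7.3
```

```bash
python3 - <<'E'
from h import *
go([.6213,.0802,.1229])
T=capture('scene');m=camera_model('scene')
p,k=blob(T,'green',(235,270));X=plane(m,p,.115);print(p,X,(np.array([.5844,-.0762])-X[:2])@[.276,.961])
E
```

```text
7.425 [ 0.5965 -0.0046  0.123 ] offset cm [8.83 0.06 0.03] yaw 74.0508058937424 [ 0.0018  0.0025 -1.    ] [-5.69  3.1  15.53] [ 0.32  0.54 -0.51  1.83  0.33  0.86 -0.63]
[225.713055   273.06693174] [ 0.56034081 -0.16017017  0.115     ] 0.08733566628995003
```

Call:
step_arm([
  {"offset": [-0.3, 0, 0], "angular": [0, 0, 0], "fingers": 0},
  {"offset": [-0.6, 0, 0], "angular": [0, 0, 0], "fingers": 0},
  {"offset": [-0.9, 0, 0], "angular": [0, 0, 0], "fingers": 0},
])

```text
t: 7.85
tcp_pos: [0.5947, -0.0111, 0.123]
eef_rot: [0.798, 0.603, 0.003, -0.001]
wrist_force: [-3.2, 8.2, 10.7]
opening: -0.0001
finger_force: 5.3
```

Call:
step_arm([
  {"offset": [-0.3, 0, 0], "angular": [0, 0, 0], "fingers": 0},
  {"offset": [-0.6, 0, 0], "angular": [0, 0, 0], "fingers": 0},
  {"offset": [-0.9, 0, 0], "angular": [0, 0, 0], "fingers": 0},
])

```text
t: 8.22
tcp_pos: [0.5942, -0.0204, 0.123]
eef_rot: [0.798, 0.603, 0.005, 0.0]
wrist_force: [0.9, 5.6, 7.8]
opening: -0.0
finger_force: 3.9
```

```bash
python3 - <<'E'
from h import *
go([.6213,.0802,.1229])
T=capture('scene');m=camera_model('scene');cv2.imwrite('pics/s3.png',cv2.resize(T[190:350,120:420,::-1],None,fx=2,fy=2))
p,k=blob(T,'green',(222,273));X=plane(m,p,.115);print(p,cv2.contourArea(k),X,(np.array([.5844,-.0762])-X[:2])@[.276,.961])
E
```

```text
8.225 [ 0.5942 -0.0204  0.123 ] offset cm [10.42 -0.15  0.09] yaw 74.10939170173556 [ 0.0082  0.0053 -1.    ] [0.91 5.64 7.77] [ 0.35  0.53 -0.51  1.84  0.33  0.85 -0.6 ]
[222.3151397  274.07732294] 256.5 [ 0.55886699 -0.16601955  0.115     ] 0.09336369702865406
```

View pics/s3.png

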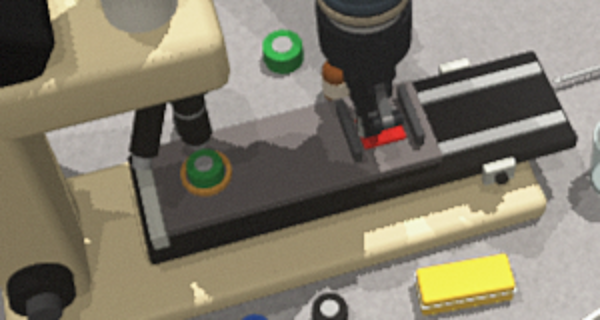

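The plate now touches the aluminium end block after about 93 mm. The fingertips have started to slip on the button, so I'll press them a little against the front ridge to seat it, then raise them.

Call:
step_arm([
  {"offset": [-0.3, 0, 0.1], "angular": [0, 0, 0], "fingers": 0},
  {"offset": [-0.5, 0, 0.1], "angular": [0, 0, 0], "fingers": 0},
  {"offset": [-0.5, 0, 0.1], "angular": [0, 0, 0], "fingers": 0},
])

```text
t: 8.65
tcp_pos: [0.5936, -0.024, 0.1229]
eef_rot: [0.798, 0.603, 0.006, 0.0]
wrist_force: [1.2, 7.6, 12.5]
opening: -0.0005
finger_force: 6.8
```

```bash
python3 - <<'E'
from h import *
go([.6213,.0802,.1229])
T=capture('scene');m=camera_model('scene')
p,k=blob(T,'green',(222,273));X=plane(m,p,.115);print(p,(np.array([.5844,-.0762])-X[:2])@[.276,.961])
E
```

```text
8.65 [ 0.5936 -0.024   0.1229] offset cm [10.78 -0.19  0.1 ] yaw 74.13402978469941 [ 0.0102  0.0068 -0.9999] [ 1.15  7.6  12.51] [ 0.36  0.53 -0.51  1.84  0.33  0.85 -0.6 ]
[222.27810266 274.02469136] 0.09340125786239806
```

With a 7.6 N push the carriage has stopped moving. I'll hold that push and let the button rise.

Call:
step_arm([
  {"offset": [0, 0, -0.3], "angular": [0, 0, 0], "fingers": 0},
  {"offset": [0, 0, -0.6], "angular": [0, 0, 0], "fingers": 0},
  {"offset": [0, 0, -0.9], "angular": [0, 0, 0], "fingers": 0},
  {"offset": [0, 0, -1.2], "angular": [0, 0, 0], "fingers": 0},
  {"offset": [0.3, 0, -1.3], "angular": [0, 0, 0], "fingers": 0},
])

```text
t: 9.32
tcp_pos: [0.5921, -0.0236, 0.1327]
eef_rot: [0.798, 0.602, 0.003, -0.0]
wrist_force: [1.8, 1.3, -1.2]
opening: -0.0001
finger_force: 1.2
```

Call:
step_arm([
  {"offset": [0.4, 0, -1], "angular": [0, 0, 0], "fingers": 0},
  {"offset": [1, 0, -4], "angular": [0, 0, 0], "fingers": 0},
  {"offset": [3, 0, -9], "angular": [0, 0, 0], "fingers": 0},
  {"offset": [6, 0, -13], "angular": [0, 0, 0], "fingers": 0},
  {"offset": [6, 0, -13], "angular": [0, 0, 0], "fingers": 0},
])

```text
t: 9.95
tcp_pos: [0.6093, 0.0344, 0.2675]
eef_rot: [0.798, 0.603, 0.004, 0.002]
wrist_force: [-0.4, 0.7, -1.0]
opening: -0.0002
finger_force: 0.0
```

```bash
python3 - <<'E'
from h import *
go([.6213,.0802,.1229])
ms,mw=camera_model('scene'),camera_model('wrist')
S=capture('scene');W=capture('wrist')
a=cv2.resize(S[180:340,120:420,::-1],None,fx=1.5,fy=1.5)
cv2.imwrite('pics/f.png',np.vstack([a,cv2.resize(W[...,::-1],(450,338))]))
p,k=blob(S,'green',(222,273));X=plane(ms,p,.115);print(p,(np.array([.5844,-.0762])-X[:2])@[.276,.961])
a,_=blob(S,'red',(320,255));b,_=blob(W,'red',(320,350));print(a,b,'button',tri(ms,a,mw,b))
E
```

```text
9.95 [0.6093 0.0344 0.2675] offset cm [ 4.67 -0.21 14.48] yaw 74.17952203190028 [ 0.0088  0.0016 -1.    ] [-0.39  0.66 -1.03] [ 0.3   0.41 -0.58  1.66  0.24  1.14 -0.61]
[222.20245003 274.05157963] 0.09353723363617264
[309.82003799 251.89553656] [319.55025465 272.45213595] button [ 0.59530055 -0.00815895  0.09735119]
```

View pics/f.png

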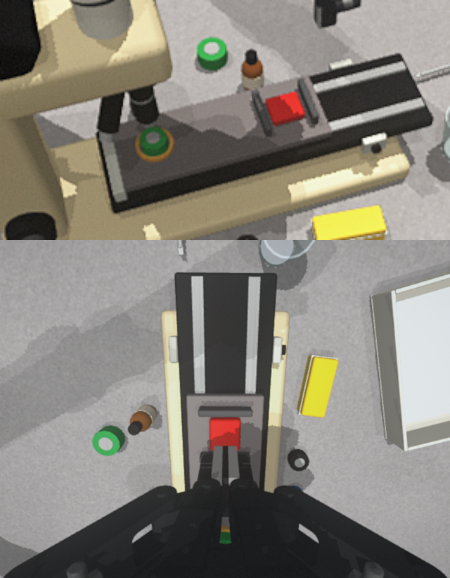

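```bash
python3 - <<'E'
from h import *
m=camera_model('scene')
for z in(.109,.101):
    q=P(m)@np.r_[.6274-.0935*.276,.077-.0935*.961,z,1];print(z,q[:2]/q[2])
S=capture('scene');print([ (round(cv2.contourArea(k)),p.round(1)) for p,k in [blob(S,'red',(310,252))]])
go([.6213,.0802,.1229])
E
```

```text
0.109 [309.78234057 251.94414823]
0.101 [309.81868074 254.46337413]
[(354, array([309.8, 251.8]))]
10.1 [0.6065 0.0297 0.262 ] offset cm [ 5.29  0.03 13.9 ] yaw 73.89200169089311 [-0.0016 -0.0016 -1.    ] [ 0.22 -0.2  -0.43] [ 0.31  0.41 -0.57  1.67  0.24  1.14 -0.61]
```

The button sits at (309.8, 251.8). That matches "up" (251.9) and rules out "down" (254.5). The carriage is locked at the stop, the sample is seated in its ring and the fingers are clear, so I'm handing in.

```bash
python3 -c "
from cell import *
print(sign_off())"
```

```text
the job is handed in; nothing more can be done
None
```

The carriage was pushed in about 93.5 mm to its end stop and is locked there with the button up, the sample is still seated in its ring, the fingers are clear, and the job was handed in at about 10 s.

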